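Feeler check of the plaque stand

ROBOT

A 6-joint arm with a two-finger parallel gripper is mounted at the origin on the work surface. World frame = base frame: x ahead of the robot, y to its left, z up, the work surface at z = 0. Lengths are in mm, angles in rad, forces in N, time in s.
With the tool pointing down it reaches from about 275 to 1000 mm from the base axis. Payload 8.4 kg.
Tool frame: the origin (TCP) lies between the finger pads; the fingertips stand 8 mm ahead of it and the grasp point (between the pads) lies 11 mm behind it (tcp_to_tips is the distance from the TCP to the fingertips, in mm); z points along the fingers, y is the line along which they close (so a half turn about z gives the same grasp; the last joint's range is limited). The gripper opens to 85 mm and grips with 20 to 120 N. Pads are 22 mm wide; open, the fingers measure 114 mm over their backs; the gripper's body (76 mm by 85 mm) begins 54 mm behind the grasp point. The pads swing forward as they close: fully open they stand 13 mm farther back than shut.
Start: joints at [1.125, 0.353, 1.633, -0, 1.155, -0.002], TCP at [268.358, 564.457, 239.281] pointing down, gripper open.
Joint ranges: [-2.63, 2.63], [-0.92, 2.1], [0.06, 2.66], [-1.3, 4.44], [0, 2.69], [-3.02, 3.02]. Speed limits (rad/s): [2.22, 2.22, 2.79, 3.14, 3.14, 3.14].

INTERFACE

Orientations are given as [roll, pitch, yaw] about the fixed x, y, z axes, in that order (R = Rz(yaw) Ry(pitch) Rx(roll)).
In Python, from rig import * gives the robot as it stands.
- The arm moves only by the tool step_arm, never from a script. Its argument "motion" is a list of rows, each an object with "claw": the finger opening in mm, from 0 to 85.4; "delta_pos": the shift along the tool's x, y, z in mm, a list of three; "turn": the turn about the tool's z in rad. In form: [{"claw": claw, "delta_pos": [dx, dy, dz], "turn": turn}, ...]. A call has 1 to 8 rows; each row shifts and turns the commanded pose from where the row before left it, along the tool's axes as they then stand; what a row does not reach is not made up. A row lasts 1/12 s, in which the tool goes at most 41.7 mm and 7.16 degrees, less where a joint would pass 70% of its speed; a pose out of reach is approached as far as the arm can. A call is refused whole if a number of a shift passes 41.7 or a number of a turn 0.125, either way. A call with a gripper value outside its range is refused whole. The fingers move at their own pace and stop on an object; "force" is the grip in N (left out, the last holds). Time passes only in rows, so rows that do not move let the fingers close. It gives the time, the measured TCP pose, the force, the opening and the grip force at its end, in the units of the state.
- sense(): the state, without advancing time (a new reading comes with each control period).
- grab_frame(name): name is "scene" or "side" or "wrist"; returns a dict with "img" (400x640x3 uint8, red, green, blue), "vertical_fov" (degrees; the focal length in pixels is half the picture's height over the tangent of half this angle, whatever the lens; pixels are square), "cx", "cy" (the principal point, pixels), "R" (3x3) and "t" (3): a world point X has camera coordinates R X + t. Camera axes: x right, y down, z forward; pixel columns grow to the right and rows downward; lengths in mm; the calibration is good to about 2 mm. The wrist camera is an equidistant fisheye: a pixel r from the principal point sees the ray r / f radians off the axis. A picture is of the moment at which its call begins. There is no depth.
- sign_off(): hands the job in; it is judged then, once.
The state is a dict: "clock": time; "qpos": joint angles; "qvel": joint speeds; "joint_efforts": joint torques, N m; "eef_pos": TCP position; "tcp_rot": TCP orientation; "contact_force": force on the tool from outside, world axes, zero at the start; "wrist_torque": the same for the moment, N m; "opening": opening from 0.0 (shut) to 1.0 (fully open); "grasp_force": force on a finger pad.
Only numpy, scipy, OpenCV 4.12 (cv2) and the standard library are available. Lean on these libraries where they do the work, as an engineer would, in place of code of your own. Each camera call takes 0.05 s, during which the arm holds its last target. There are 200 camera calls.

TASK

Take the brass feeler gauge by its wooden handle out of its rest and test the three plaque gaps in the beech stand one after another, from right to left as the robot sees them: slide the blade gently down into each until it is stopped, either fully home at the bottom or jammed part way on a thick plaque foot hidden below the mouth. Then leave the gauge standing fully home in the one gap that it fits, and let go of it. Use a light touch, never force the blade, and leave the loose things on the bench where they are.

Things in the scene. Friction and masses are not known exactly. Their poses are not given: they have to be found in the camera images.
- gauge: sprung feeler gauge, upright in its rest at the start. Brass blade 30 mm wide (its x), 5 mm thick (its y), 66 mm long; above it a wooden handle 36 (x) by 24 (y) by 48 mm tall, 66 to 114 mm above the origin. Origin: middle of the tip of the extended blade; z up to the handle. About 0.12 kg. Grip it across the 24 mm. Turned half round about z, it fits just as well.
- blade_tip (a point): middle of the blade's lower end, which is rounded across its thickness. The blade is sprung: pressed with over 2 N it slides up into the handle, 1 mm more for each further newton, by at most 6 mm (8 N); past that it is rigid and the force shoots up. Extended, the tip lies at the gauge's origin.
- rest: fixed wooden block 70 x 56 x 40 mm that holds the gauge; its pocket, 36 x 9 mm, is 30 mm deep, long side along its x. Origin: centre of its underside.
- stand: fixed beech stand, 100 (x) by 139 (y) by 44 mm high; origin: centre of its underside. Three loose carved plaques, 72 x 10 x 60 mm, stand in slots along its x, 30 mm proud of its top; at the -y side of each is a gap to test. Beech and plaques dent: the forces on the stand, those through the plaques too, must stay under 20 N together (1.5 N is the plaques' weight).
- gap_a (a point): middle of the mouth of the gap nearest the stand's +y end (left-hand as the robot sees it, tested last), level with its top. Each gap is 7.5 mm wide (this point's y), 38 mm long (its x), 30 mm deep (along -z), 42 mm from the next. The +y side is the plaque's face; plaques are loose by 0.75 mm either way, so the true middle can lie a little off this point.
- gap_b (a point): the same point of the middle gap. In one gap, not told which and different each time, the blade reaches the floor, 30 mm below the mouth (14 mm above the bench); in the other two a thick plaque foot leaves under 3 mm of width from 12 mm below the mouth, and the blade stops there against rigid wood.
- gap_c (a point): the same point of the gap nearest the stand's -y end (right-hand as the robot sees it, tested first). With the blade home in a gap, the underside of the gauge's handle is 6 mm above the plaques' tops.
- cedar_box: bystander: fixed cedar presentation box with a brass knob on its lid, 126 x 176 mm, 102 mm high over the knob; origin: centre of its underside.
- counter_tray: bystander: loose dark lacquered tray with two rows of six hollows, 116 x 330 x 22 mm; origin: centre of its underside.
- magnifier: bystander: loose brass magnifying glass lying flat, 82 mm across the ring, 171 mm long, 16 mm high; origin: where the handle meets the ring, at bench height; the handle points along its -x.
- sanding_block: bystander: loose cork sanding block 45 x 85 x 30 mm; origin: centre of its underside.
- wax_jar: bystander: loose closed wax jar, 64 mm across, about 55 mm high; origin: centre of its underside.
- mallet: bystander: loose small wooden hammer lying on the bench, handle along its -x; origin: at bench height, within its length.
- blanks: bystander: fixed stack of three uncarved plaque blanks, 72 x 60 mm, 30 mm high; origin: centre of its underside.
Not all that is in view belongs to the job. Leave any grey or purple look-alike of the stand alone. What is shaped like the gauge but turquoise is not meant.

How it is judged (in metres and radians):
On the way, in this order (a step that is already met when the one before it is completed fails the run):
1. the gauge is lifted out of its rest in the gripper (height (world z) of blade_tip above 0.055 m and contact force between the fingers and gauge above 0.5 N), for 0.2 s.
2. the held blade is pressed lightly against its stop (foot or floor) in the right-hand gap (z of blade_tip in the frame of gap_c below -0.01 m and horizontal distance between blade_tip and gap_c below 0.012 m and contact force between stand and anything else above 2.5 N and contact force between the fingers and gauge above 0.5 N), for 0.05 s.
3. the held blade is pressed lightly against its stop (foot or floor) in the middle gap (z of blade_tip in the frame of gap_b below -0.01 m and horizontal distance between blade_tip and gap_b below 0.012 m and contact force between stand and anything else above 2.5 N and contact force between the fingers and gauge above 0.5 N), for 0.05 s.
4. the held blade is pressed lightly against its stop (foot or floor) in the left-hand gap (z of blade_tip in the frame of gap_a below -0.01 m and horizontal distance between blade_tip and gap_a below 0.012 m and contact force between stand and anything else above 2.5 N and contact force between the fingers and gauge above 0.5 N), for 0.05 s.
At the end, for the whole second after the job is handed in: The gauge stands at rest (below 20 mm/s), within 0.15 rad of upright, with its tip at least 26.5 mm below the mouth of one of the three gaps (only the gap that it fits lets it) and within 12 mm of the gap's middle, and released (((z of blade_tip in the frame of gap_a below -0.0265 m and horizontal distance between blade_tip and gap_a below 0.012 m) or (z of blade_tip in the frame of gap_b below -0.0265 m and horizontal distance between blade_tip and gap_b below 0.012 m) or (z of blade_tip in the frame of gap_c below -0.0265 m and horizontal distance between blade_tip and gap_c below 0.012 m)) and angle between gauge's own z axis and vertical below 0.15 rad and linear speed of gauge below 0.02 m/s); the robot touches nothing.
It fails at once if the stand, with its plaques, is pressed with more than 20 N (contact force between stand and anything else above 20 N).
It fails at once if a loose bystander (tray, magnifier, sanding block, wax jar or mallet) is moved by more than 20 mm (distance of any of counter_tray, magnifier, sanding_block, wax_jar, mallet from where it was at the start of the episode above 0.02 m).
It also fails if it takes over 67 s, if anything falls off the work surface, if the arm or the gripper's body presses on something with over 40 N, if the wrist force passes 120 N, or if a joint passes its speed limit or range.

## Working session

There is one attempt and no reset: what is moved stays moved. The work goes in short steps, Python scripts to look and compute and a tool call to move; the robot and the scene stay as the last step left them, time stands still between calls to the robot, and variables do not carry over. Pictures are saved under pics/ and viewed, at most 10 in all, crops included, and the job is handed in when it is done.

Besides the shell and the picture viewer there is one more tool, called as a command line: name --argument value ..., lists and objects as JSON in quotes. step_arm: Moves the arm, as the interface text tells. Its arguments: {"type":"object","properties":{"motion":{"type":"array","items":{"type":"object","properties":{"claw":{"type":"number"},"delta_pos":{"type":"array","items":{"type":"number"}},"turn":{"type":"number"}}}},"force":{"type":"number"}},"required":["motion"]}

```bash
mkdir -p pics
cat > h.py <<'E'
from rig import *
import numpy as np, cv2
def f_(c): return 200/np.tan(np.radians(c["vertical_fov"])/2)
def ray(c,u,v,fish=False):
    f=f_(c); x=(u-c["cx"])/f; y=(v-c["cy"])/f
    if fish:
        r=np.hypot(x,y)+1e-12; d=np.array([np.sin(r)*x/r,np.sin(r)*y/r,np.cos(r)])
    else: d=np.array([x,y,1.])
    R=np.array(c["R"]);t=np.array(c["t"])
    return -R.T@t, R.T@d
def onz(c,u,v,z,fish=False):
    o,d=ray(c,u,v,fish); return o+d*(z-o[2])/d[2]
def proj(c,X,fish=False):
    p=np.array(c["R"])@np.array(X,float)+np.array(c["t"]); f=f_(c)
    if fish:
        r=np.hypot(p[0],p[1])+1e-12; th=np.arctan2(r,p[2]); return c["cx"]+f*th*p[0]/r, c["cy"]+f*th*p[1]/r
    return c["cx"]+f*p[0]/p[2], c["cy"]+f*p[1]/p[2]
def save(n,img,s=1):
    cv2.imwrite("pics/"+n,cv2.resize(img[:,:,::-1],None,fx=s,fy=s,interpolation=cv2.INTER_CUBIC))
E
python3 - <<'E'
from h import *
import pickle
D={}
for n in("scene","side","wrist"):
    c=grab_frame(n);D[n]=c;save(n+"0.png",c["img"]);print(n,c["vertical_fov"],c["cx"],c["cy"],-np.array(c["R"]).T@np.array(c["t"]))
pickle.dump(D,open("d0.pkl","wb"))
print(sense())
E
```

```text
scene 54.35798228401055 315.05101038916496 199.71730592639818 [ 858.12085883 -544.55714504  957.51012864]
side 43.20496039613942 325.2025286119452 200.99356777490286 [  311.57971007 -1259.24801517  1086.1840523 ]
wrist 65.70646984690485 317.8345323343221 195.64699517203977 [196.42967069 599.13474892 373.64129297]
{'clock': 0.15, 'qpos': array([ 1.12465118e+00,  3.53520231e-01,  1.63398278e+00, -3.11953434e-05,
        1.15520960e+00, -2.39141800e-03]), 'qvel': array([ 9.05509289e-04, -1.72643568e-03, -2.74003053e-03, -8.00634885e-04,
        2.19261976e-04, -7.14223582e-05]), 'joint_efforts': array([ 4.79316350e-04, -6.05639291e+01, -3.42339063e+01, -8.59849774e-05,
        6.31076415e-03, -1.77355201e-05]), 'eef_pos': array([268.17609159, 564.12897069, 238.70633195]), 'tcp_rot': array([-3.14047263e+00,  2.58474876e-05,  2.69785155e+00]), 'contact_force': array([ 0.37125486,  0.63151463, -0.35689986]), 'wrist_torque': array([ 0.03725651, -0.06232458,  0.056317  ]), 'grasp_force': 0.0, 'opening': 0.9988435232217151}
```

View pics/scene0.png

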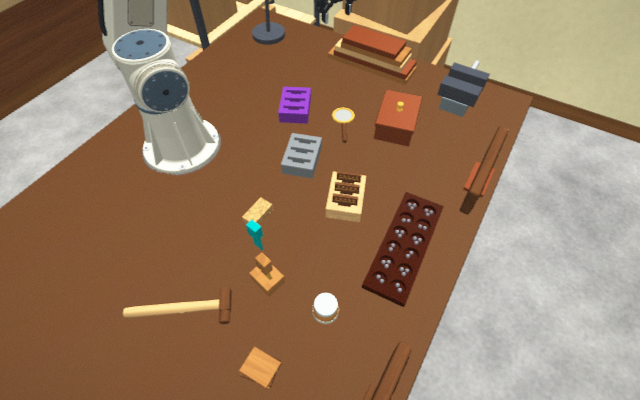

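View pics/side0.png

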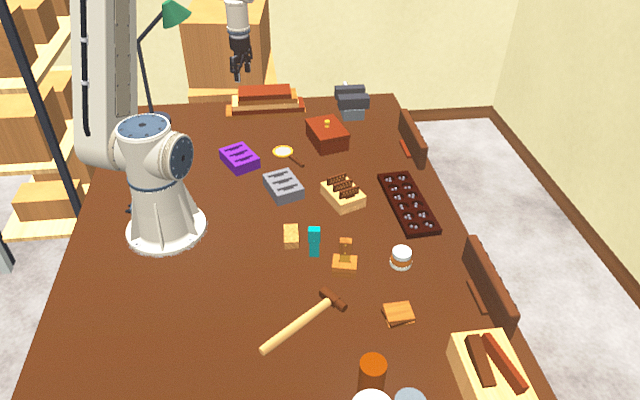

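The scene view shows the beech stand at (346,196), with grey (301,155) and purple (295,104) look-alikes. The brown gauge is in its rest at (266,270), and the turquoise look-alike is at (255,235). The side view shows the same things: stand (343,195), gauge (345,255), turquoise (314,241). The targets are the beech stand and the wooden-handled gauge, because their colours match the description. I'll confirm this in one enlarged crop.

Run:
```python
from h import *
import pickle
D=pickle.load(open("d0.pkl","rb"))
def cr(n,u,v):
    return cv2.resize(D[n]["img"][v-32:v+32,u-44:u+44],(396,288),interpolation=cv2.INTER_CUBIC)
im=np.vstack([np.hstack([cr("scene",346,196),cr("scene",266,266)]),np.hstack([cr("side",343,192),cr("side",345,252)])])
save("crop1.png",im)
```

```text
(no output)
```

View pics/crop1.png

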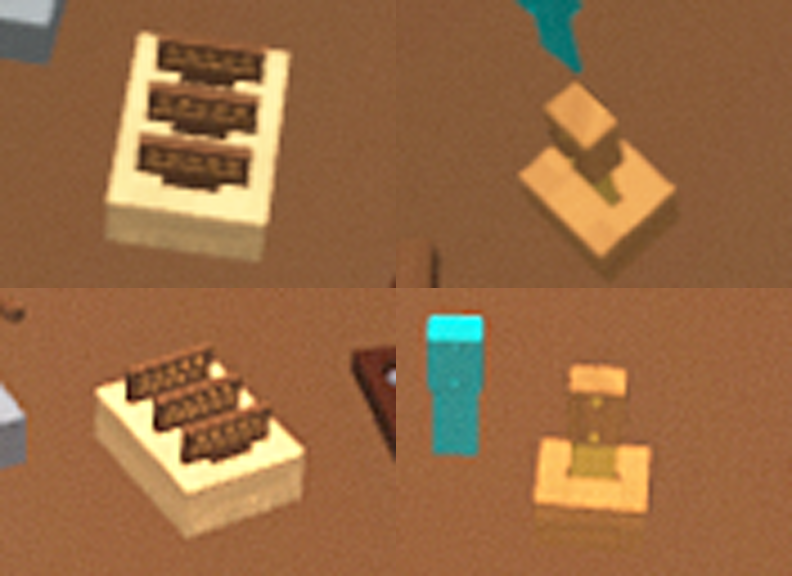

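The crop confirms both: the beech stand has three dark plaques, and the wooden-handled brass-bladed gauge sits in the wooden rest. Next, rough poses from these corners.

Run:
```python
from h import *
import pickle
D=pickle.load(open("d0.pkl","rb"));c=D["scene"];s=D["side"]
def P(c,pts,u0,v0,z): return np.array([onz(c,u0+x/4.5-.5,v0+y/4.5-.5,z) for x,y in pts])
def show(n,p):
    print(n,p.mean(0).round(1),[ (round(float(np.hypot(*e[:2])),1),round(float(np.degrees(np.arctan2(e[1],e[0]))),1)) for e in np.roll(p,-1,0)-p])
show("stand sc",P(c,[(140,32),(290,50),(268,222),(107,205)],302,164,44))
show("stand sd",P(s,[(95,393-288),(210,365-288),(304,452-288),(188,494-288)],299,160,44))
show("hand sc",P(c,[(575-396,83),(620-396,122),(588-396,152),(543-396,107)],222,234,124))
show("hand sd",P(s,[(572-396,366-288),(627-396,368-288),(624-396,393-288),(568-396,390-288)],301,220,124))
show("rest sc3",P(c,[(519-396,175),(602-396,258),(675-396,188)],222,234,40))
show("rest sd",P(s,[(540-396,439-288),(651-396,446-288),(648-396,513-288),(534-396,505-288)],301,220,40))
# other objects rough centres
for n,u,v,z in(("cork",257,211,30),("turq",255,228,100),("wax",326,306,55),("tray",404,248,22),("mallethead",225,305,30),("grey",301,155,44),("magn",344,138,10)):print(n,onz(c,u,v,z).round(0))
```

```text
stand sc [582.6  81.3  44. ] [(101.2, 21.9), (139.8, -68.9), (101.0, -156.5), (142.7, 111.1)]
stand sd [581.1  72.9  44. ] [(97.2, 15.1), (126.9, -66.6), (101.2, -157.9), (138.7, 111.4)]
hand sc [ 532.2 -251.8  124. ] [(34.3, -11.1), (23.1, -101.1), (36.6, 165.7), (21.2, 72.9)]
hand sd [ 529.4 -254.5  124. ] [(34.2, -10.2), (22.7, -105.2), (34.4, 168.4), (21.8, 74.1)]
rest sc3 [ 540.3 -263.4   40. ] [(70.9, -13.4), (56.4, 78.3), (89.3, -154.3)]
rest sd [ 530.  -254.8   40. ] [(72.3, -12.3), (59.7, -102.8), (71.9, 167.3), (59.1, 77.5)]
cork [ 393. -102.   30.]
turq [ 454. -181.  100.]
wax [ 706. -251.   55.]
tray [801.   7.  22.]
mallethead [ 488. -368.   30.]
grey [394. 133.  44.]
magn [460. 296.  10.]
```

step_arm --motion '[{"claw": 85, "delta_pos": [-20, -14, 0]}, {"claw": 85, "delta_pos": [-33, -23, 0]}, {"claw": 85, "delta_pos": [-33, -23, 0]}, {"claw": 85, "delta_pos": [-33, -23, 0]}, {"claw": 85, "delta_pos": [-33, -23, 0]}, {"claw": 85, "delta_pos": [-33, -23, 0]}, {"claw": 85, "delta_pos": [-33, -23, 0]}, {"claw": 85, "delta_pos": [-33, -23, 0]}]'

```text
schema error: expected keys claw, delta_pos, turn
```

step_arm --motion '[{"claw": 85, "delta_pos": [-33, -23, 0]}, {"claw": 85, "delta_pos": [-33, -23, 0]}, {"claw": 85, "delta_pos": [-33, -23, 0]}, {"claw": 85, "delta_pos": [-33, -23, 0]}, {"claw": 85, "delta_pos": [-33, -23, 0]}, {"claw": 85, "delta_pos": [-20, -14, 0], "turn": -0.117}, {"claw": 85, "delta_pos": [0, 0, 0], "turn": -0.117}, {"claw": 85, "delta_pos": [0, 0, 0]}]'

```text
schema error: expected keys claw, delta_pos, turn
```

Run:
```python
from h import *
import pickle
c=grab_frame("wrist");pickle.dump(c,open("w1.pkl","wb"));save("w1.png",c["img"],1.25)
s=sense();print(s["clock"],s["eef_pos"],s["tcp_rot"],s["contact_force"],proj(c,[582,78,44],True),proj(c,[531,-253,124],True))
```

```text
0.2 [268.25110567 564.20239498 238.83712808] [-3.14073620e+00  5.03544806e-06  2.69775619e+00] [ 0.20725985 -0.0433707  -0.18477854] (np.float64(172.2923475196545), np.float64(406.46255050918523)) (np.float64(68.02184401425302), np.float64(418.29809029274384))
```

View pics/w1.png

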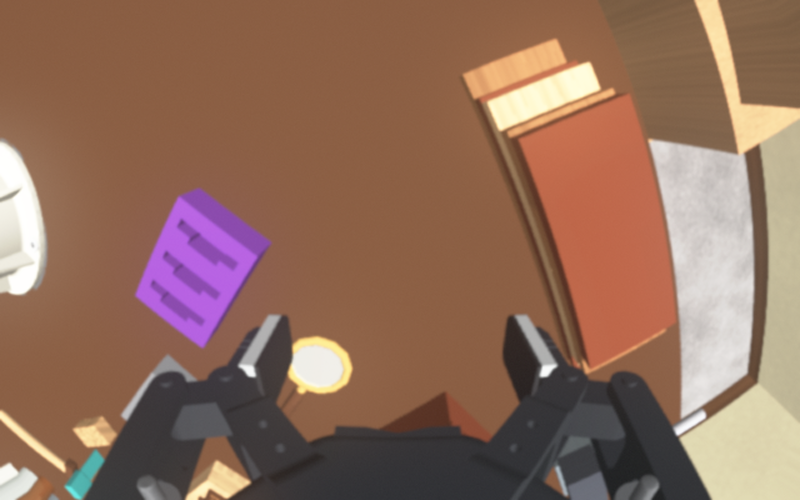

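The wrist view shows the purple look-alike at (200,270) and the magnifier at (320,365). The camera looks towards tool +x, so I'll view the stand from beyond it. The moves were refused because the "turn" key was missing.

step_arm --motion '[{"claw": 85, "delta_pos": [-20, -9, 0], "turn": 0}, {"claw": 85, "delta_pos": [-36, -17, 0], "turn": 0}, {"claw": 85, "delta_pos": [-36, -17, 0], "turn": 0}, {"claw": 85, "delta_pos": [-36, -17, 0], "turn": 0}, {"claw": 85, "delta_pos": [-36, -17, 0], "turn": 0}, {"claw": 85, "delta_pos": [-36, -17, 0], "turn": 0}, {"claw": 85, "delta_pos": [-36, -17, 0], "turn": 0}, {"claw": 85, "delta_pos": [-36, -17, 0], "turn": 0}]'

```text
clock: 0.87
eef_pos: [459.9, 330.3, 239.3]
tcp_rot: [-3.142, 0.0, 2.698]
contact_force: [0.3, 1.0, -0.3]
opening: 0.998
grasp_force: 0.0
```

step_arm --motion '[{"claw": 85, "delta_pos": [-36, -17, 0], "turn": 0}, {"claw": 85, "delta_pos": [-36, -17, 0], "turn": 0}, {"claw": 85, "delta_pos": [-36, -17, 0], "turn": 0}, {"claw": 85, "delta_pos": [-36, -17, 0], "turn": 0}, {"claw": 85, "delta_pos": [-36, -17, 0], "turn": 0}, {"claw": 85, "delta_pos": [-36, -17, 0], "turn": -0.117}, {"claw": 85, "delta_pos": [-36, -10, 0], "turn": -0.117}, {"claw": 85, "delta_pos": [0, 0, 0], "turn": 0}]'

```text
clock: 1.53
eef_pos: [645.7, 121.7, 239.1]
tcp_rot: [-3.141, 0.003, 2.937]
contact_force: [-1.5, -0.7, 0.5]
opening: 0.994
grasp_force: 0.0
```

Run:
```python
from h import *
import pickle
c=grab_frame("wrist");pickle.dump(c,open("w1.pkl","wb"));save("w2.png",c["img"],1.25)
s=sense();print(s["clock"],s["eef_pos"],s["tcp_rot"],s["contact_force"],proj(c,[582,78,44],True),proj(c,[531,-253,124],True))
```

```text
1.5833 [643.31914865 123.65508536 238.8018453 ] [-3.14135901e+00  6.19635662e-04  2.92999055e+00] [-0.0636408   0.59990219  0.90648179] (np.float64(265.2840813193646), np.float64(121.99451215062628)) (np.float64(9.156294482288615), np.float64(166.55734996054667))
```

View pics/w2.png

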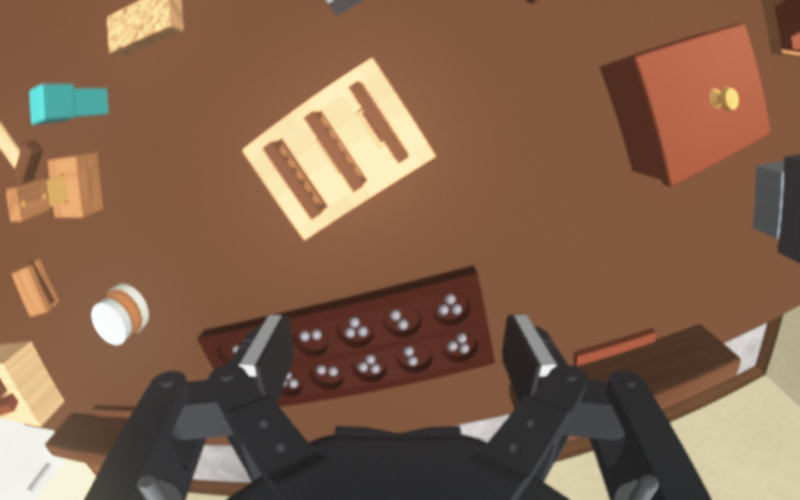

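The stand is seen nearly from overhead at (340,150), with its plaques at (295,178), (335,150) and (378,120). The gauge in its rest is at the left (60,190), the wax jar at (120,315), the tray at (350,330) and the box at (690,105). I'll fit the stand top.

```bash
cat > stand.py <<'E'
from h import *
def stand_fit(c,box,verbose=True):
    """box u0,v0,u1,v1 around the stand; returns centre, yaw"""
    img=c["img"]; hsv=cv2.cvtColor(img,cv2.COLOR_RGB2HSV)
    m=((hsv[...,2]>200)&(hsv[...,1]<140)).astype(np.uint8)
    k=np.zeros_like(m);u0,v0,u1,v1=box;k[v0:v1,u0:u1]=1;m*=k
    cs,_=cv2.findContours(m,cv2.RETR_EXTERNAL,cv2.CHAIN_APPROX_NONE)
    ct=max(cs,key=cv2.contourArea)[:,0]
    P=np.array([onz(c,u,v,44,True)[:2] for u,v in ct],np.float32)
    r=cv2.minAreaRect(P); return m,P,r
E
python3 - <<'E'
from stand import *
import pickle
c=pickle.load(open("w1.pkl","rb"))
m,P,r=stand_fit(c,(180,35,360,200));print(r,cv2.boxPoints(r),np.percentile(c["img"][135:150,228:236].reshape(-1,3),50,axis=0))
print("tilt axis",np.array(c["R"]).T[:,2], -np.array(c["R"]).T@np.array(c["t"]))
# rectified top view, stand frame, 4 px/mm
w,h=r[1]; print(w,h)
ang=np.arctan2(*( (lambda e:(e[1],e[0]))(max([cv2.boxPoints(r)[i]-cv2.boxPoints(r)[i-1] for i in range(4)],key=np.linalg.norm)) ))
ang=ang if ang>0 else ang+np.pi; yaw=ang-np.pi/2; print("yaw",np.degrees(yaw))
X,Y=np.meshgrid(np.arange(-60,60,.25),np.arange(85,-85,-.25))
cx,cy=r[0];W=np.stack([cx+X*np.cos(yaw)-Y*np.sin(yaw),cy+X*np.sin(yaw)+Y*np.cos(yaw),np.full_like(X,44)],-1)
p=W@np.array(c["R"]).T+np.array(c["t"]);rr=np.hypot(p[...,0],p[...,1]);th=np.arctan2(rr,p[...,2])*f_(c)
mu=(c["cx"]+th*p[...,0]/rr).astype(np.float32);mv=(c["cy"]+th*p[...,1]/rr).astype(np.float32)
o=cv2.remap(c["img"],mu,mv,cv2.INTER_CUBIC)
for y in range(-80,81,10): cv2.line(o,(0,int((85-y)*4)),(12,int((85-y)*4)),(0,255,0) if y else (255,0,0),1)
save("rect1.png",o[:,:],0.85)
E
```

```text
((581.1136474609375, 81.0500717163086), (101.74961853027344, 140.91307067871094), 20.688003540039062) [[508.62854   128.99045  ]
 [558.41016    -2.8362885]
 [653.59875    33.109695 ]
 [603.81714   164.93643  ]] [159.5 107.   78. ]
tilt axis [ 0.30868953 -0.06490936 -0.94894549] [567.33804853 138.61829922 373.8933062 ]
101.74961853027344 140.91307067871094
yaw 20.688
```

View pics/rect1.png

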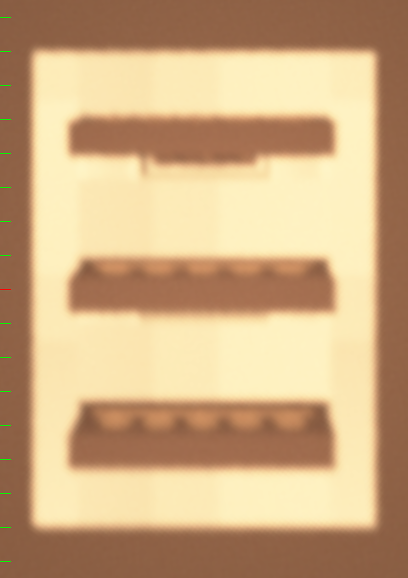

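The rectified view shows the stand top fitting 101.7 x 140.9 mm (true size 100 x 139), with centre (581,81) and yaw 20.7°. That agrees with the scene camera. Gap a's mouth is visible at (205,165) and gap b's as a sliver at (205,314), which puts the gap middles at about y = +37, -5 and -47 in the stand frame. Next, the gauge.

step_arm --motion '[{"claw": 85, "delta_pos": [-3, -20, 0], "turn": 0}, {"claw": 85, "delta_pos": [-6, -40, 0], "turn": 0}, {"claw": 85, "delta_pos": [-6, -40, 0], "turn": 0}, {"claw": 85, "delta_pos": [-6, -40, 0], "turn": 0}, {"claw": 85, "delta_pos": [-6, -40, 0], "turn": 0}, {"claw": 85, "delta_pos": [-6, -40, 0], "turn": 0}, {"claw": 85, "delta_pos": [-6, -40, 0], "turn": 0}, {"claw": 85, "delta_pos": [-6, -40, 0], "turn": 0}]'

```text
clock: 2.25
eef_pos: [621.9, -177.3, 239.3]
tcp_rot: [3.141, -0.0, 2.931]
contact_force: [0.9, 0.3, 0.9]
opening: 0.994
grasp_force: 0.0
```

step_arm --motion '[{"claw": 85, "delta_pos": [-6, -40, 0], "turn": 0}, {"claw": 85, "delta_pos": [-6, -40, 0], "turn": 0}, {"claw": 85, "delta_pos": [0, -10, 0], "turn": 0}, {"claw": 85, "delta_pos": [0, 0, 0], "turn": 0}, {"claw": 85, "delta_pos": [0, 0, 0], "turn": 0}]'

```text
clock: 2.67
eef_pos: [615.3, -266.4, 238.9]
tcp_rot: [3.141, -0.001, 2.93]
contact_force: [-1.2, 0.1, -0.3]
opening: 0.994
grasp_force: 0.0
```

Run:
```python
from h import *
import pickle
c=grab_frame("wrist");pickle.dump(c,open("w3.pkl","wb"))
s=sense();print(s["clock"],s["eef_pos"],s["tcp_rot"])
u,v=map(int,proj(c,[531,-253,80],True));print(u,v,[np.round(proj(c,[531,-253,z],True)) for z in(40,124)])
save("w3.png",c["img"][max(0,v-75):v+75,max(0,u-100):u+100],4);print(max(0,u-100),max(0,v-75))
```

```text
2.7167 [ 615.58614556 -265.6685226   239.07759352] [ 3.14074640e+00 -7.05244929e-04  2.93134056e+00]
312 91 [array([313.,  92.]), array([311.,  91.])]
212 16
```

View pics/w3.png

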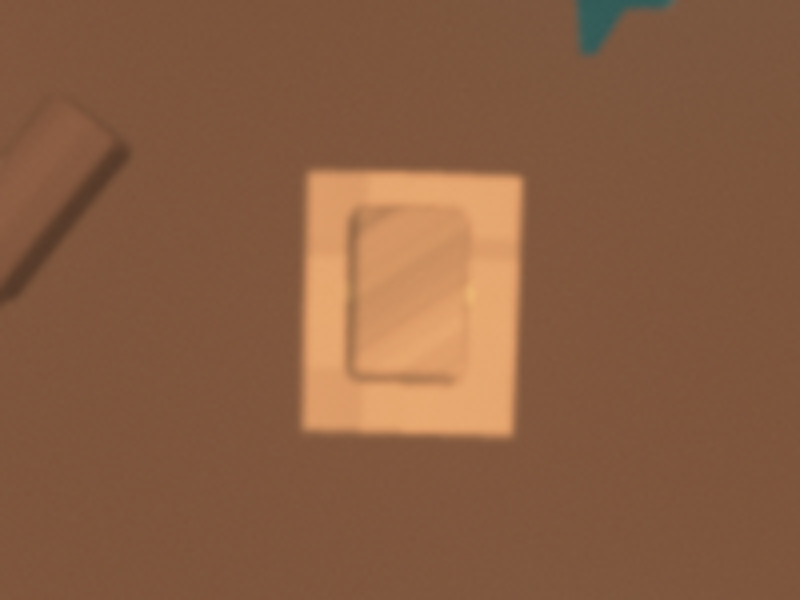

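The crop looks straight down on the rest, with corners (308,170) to (514,436), and the handle top inside it spans (355,206) to (466,380).

Run:
```python
from h import *
import pickle
c=pickle.load(open("w3.pkl","rb"))
def rc(pts,z):
    P=np.array([onz(c,212+(x-1.5)/4,16+(y-1.5)/4,z,True)[:2] for x,y in pts],np.float32);return P.mean(0),P,[ (round(float(np.hypot(*e)),1),round(float(np.degrees(np.arctan2(e[1],e[0]))),1)) for e in np.roll(P,-1,0)-P]
print("rest",rc([(308,170),(523,176),(514,436),(302,431)],40))
print("handle",rc([(356,206),(468,206),(464,380),(352,378)],124))
```

```text
rest (array([ 530.14966, -250.96779], dtype=float32), array([[ 488.96692, -270.0079 ],
       [ 502.6646 , -214.9772 ],
       [ 571.22845, -231.74274],
       [ 557.7387 , -287.1433 ]], dtype=float32), [(56.7, 76.0), (70.6, -13.7), (57.0, -103.7), (70.9, 166.0)])
handle (array([ 529.99  , -250.4455], dtype=float32), array([[ 510.59927, -257.12836],
       [ 515.32294, -235.55562],
       [ 549.605  , -243.67155],
       [ 544.43286, -265.42648]], dtype=float32), [(22.1, 77.6), (35.2, -13.3), (22.4, -103.4), (34.8, 166.2)])
```

step_arm --motion '[{"claw": 85, "delta_pos": [30, -1, 0], "turn": 0.03}, {"claw": 85, "delta_pos": [40, -3, 20], "turn": 0}, {"claw": 85, "delta_pos": [16, -2, 30], "turn": 0}, {"claw": 85, "delta_pos": [0, 0, 20], "turn": 0}, {"claw": 85, "delta_pos": [0, 0, 0], "turn": 0}, {"claw": 85, "delta_pos": [0, 0, 0], "turn": 0}]'

```text
clock: 3.22
eef_pos: [533.5, -252.2, 170.6]
tcp_rot: [3.141, -0.001, 2.903]
contact_force: [0.4, -0.1, -0.6]
opening: 0.992
grasp_force: 0.0
```

```bash
cat > to.py <<'E'
from h import *
def to(x,y,yaw_deg=None):
    s=sense();p=s["eef_pos"];w=s["tcp_rot"][2];d=np.array([x,y])-p[:2]
    print("tcp",p.round(2),"rot",s["tcp_rot"].round(4),"t",round(s["clock"],2),"F",s["contact_force"].round(2))
    print("dx %.2f dy %.2f"%(d@[np.cos(w),np.sin(w)],d@[np.sin(w),-np.cos(w)]))
    if yaw_deg is not None: print("turn %.4f"%-((np.radians(yaw_deg)-w+np.pi)%(2*np.pi)-np.pi))
E
python3 -c "
from to import *
to(530.5,-251,166.2)"
```

```text
tcp [ 533.5  -252.22  170.57] rot [ 3.1410e+00 -1.3000e-03  2.9031e+00] t 3.22 F [ 0.42 -0.07 -0.62]
dx 3.20 dy 0.47
turn 0.0024
```

step_arm --motion '[{"claw": 85, "delta_pos": [1, 0, 30], "turn": 0}, {"claw": 85, "delta_pos": [1, 0, 30], "turn": 0}, {"claw": 85, "delta_pos": [0, 0, 21], "turn": 0}, {"claw": 85, "delta_pos": [0, 0, 0], "turn": 0}, {"claw": 85, "delta_pos": [0, 0, 0], "turn": 0}, {"claw": 40, "delta_pos": [0, 0, 0], "turn": 0}, {"claw": 30, "delta_pos": [0, 0, 0], "turn": 0}]' --force 30

```text
clock: 3.8
eef_pos: [533.2, -253.9, 91.9]
tcp_rot: [-3.141, 0.003, 2.902]
contact_force: [0.1, -1.0, -0.3]
opening: 0.742
grasp_force: 0.0
```

step_arm --motion '[{"claw": 20, "delta_pos": [0, 0, 0], "turn": 0}, {"claw": 20, "delta_pos": [0, 0, 0], "turn": 0}, {"claw": 15, "delta_pos": [0, 0, 0], "turn": 0}, {"claw": 15, "delta_pos": [0, 0, 0], "turn": 0}, {"claw": 15, "delta_pos": [0, 0, 0], "turn": 0}, {"claw": 15, "delta_pos": [0, 0, 0], "turn": 0}]' --force 30

```text
clock: 4.3
eef_pos: [531.8, -253.6, 90.0]
tcp_rot: [-3.141, 0.001, 2.902]
contact_force: [0.2, 0.0, 2.5]
opening: 0.277
grasp_force: 35.1
```

step_arm --motion '[{"claw": 15, "delta_pos": [0, 0, -5], "turn": 0}, {"claw": 15, "delta_pos": [0, 0, -15], "turn": 0}, {"claw": 15, "delta_pos": [0, 0, -30], "turn": 0}, {"claw": 15, "delta_pos": [0, 0, -30], "turn": 0}, {"claw": 15, "delta_pos": [0, 0, -20], "turn": 0}, {"claw": 15, "delta_pos": [0, 0, 0], "turn": 0}, {"claw": 15, "delta_pos": [0, 0, 0], "turn": 0}, {"claw": 15, "delta_pos": [0, 0, 0], "turn": 0}]'

```text
clock: 4.97
eef_pos: [530.7, -253.0, 188.8]
tcp_rot: [3.141, -0.002, 2.902]
contact_force: [-0.1, 0.9, -0.3]
opening: 0.279
grasp_force: 34.9
```

Run:
```python
from to import *
import pickle
c=grab_frame("wrist");pickle.dump(c,open("w4.pkl","wb"))
to(600,39,200.7)
p=sense()["eef_pos"];print([np.round(proj(c,p+[0,0,-z],True)) for z in(0,8,79)],sense()["grasp_force"])
save("w4.png",c["img"][120:340,180:460],2.5)
```

```text
tcp [ 530.46 -252.95  188.3 ] rot [ 3.1411e+00 -2.5000e-03  2.9018e+00] t 5.02 F [ 0.59 -0.58 -1.93]
dx 1.78 dy 300.11
turn -0.6011
[array([317., 262.]), array([317., 254.]), array([317., 207.])] 34.86594915390015
```

View pics/w4.png

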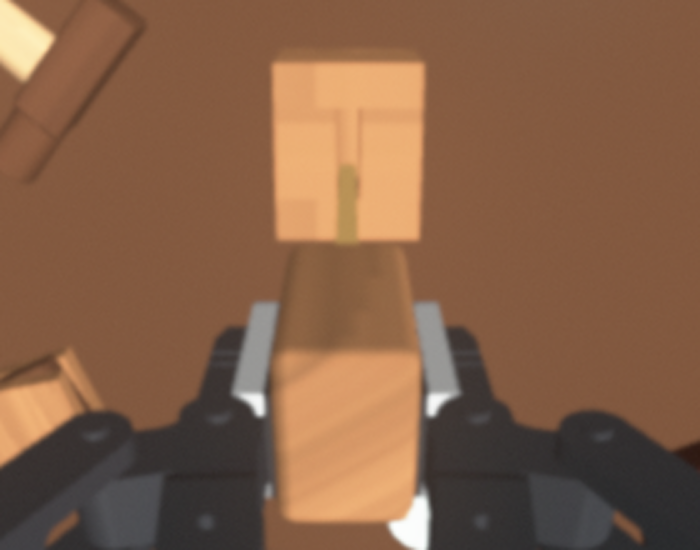

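The gauge is held upright. The handle top is at (345,430) and the blade is seen edge-on at column 347, rows 165–243, within about 1 mm of the prediction. Moving over the right-hand gap.

step_arm --motion '[{"claw": 15, "delta_pos": [1, 20, 0], "turn": 0}, {"claw": 15, "delta_pos": [1, 38, 0], "turn": 0}, {"claw": 15, "delta_pos": [1, 40, 0], "turn": 0}, {"claw": 15, "delta_pos": [0, 40, 0], "turn": 0}, {"claw": 15, "delta_pos": [0, 40, 0], "turn": 0}, {"claw": 15, "delta_pos": [0, 40, 0], "turn": 0}, {"claw": 15, "delta_pos": [0, 40, 0], "turn": 0}, {"claw": 15, "delta_pos": [0, 39, 0], "turn": 0}]'

```text
clock: 5.68
eef_pos: [598.3, 37.8, 188.0]
tcp_rot: [-3.141, -0.003, 2.902]
contact_force: [1.0, -0.4, -0.8]
opening: 0.283
grasp_force: 34.7
```

step_arm --motion '[{"claw": 15, "delta_pos": [0, 0, 0], "turn": -0.12}, {"claw": 15, "delta_pos": [0, 0, 0], "turn": -0.12}, {"claw": 15, "delta_pos": [0, 0, 0], "turn": -0.12}, {"claw": 15, "delta_pos": [0, 0, 0], "turn": -0.12}, {"claw": 15, "delta_pos": [0, 0, 0], "turn": -0.12}, {"claw": 15, "delta_pos": [0, 0, 0], "turn": 0}, {"claw": 15, "delta_pos": [0, 0, 0], "turn": 0}, {"claw": 15, "delta_pos": [0, 0, 0], "turn": 0}]'

```text
clock: 6.35
eef_pos: [598.6, 35.7, 188.8]
tcp_rot: [3.141, -0.002, -2.785]
contact_force: [0.9, -0.5, -1.0]
opening: 0.275
grasp_force: 34.8
```

Run:
```python
from to import *
import pickle
c=grab_frame("wrist");pickle.dump(c,open("w5.pkl","wb"))
to(598.2,36,200.7)
save("w5.png",c["img"][30:280,140:460],2.4)
```

```text
tcp [598.71  35.73 189.01] rot [ 3.1412e+00 -1.1000e-03 -2.7848e+00] t 6.4 F [-0.32 -0.78 -0.85]
dx 0.38 dy 0.43
turn -0.0045
```

View pics/w5.png

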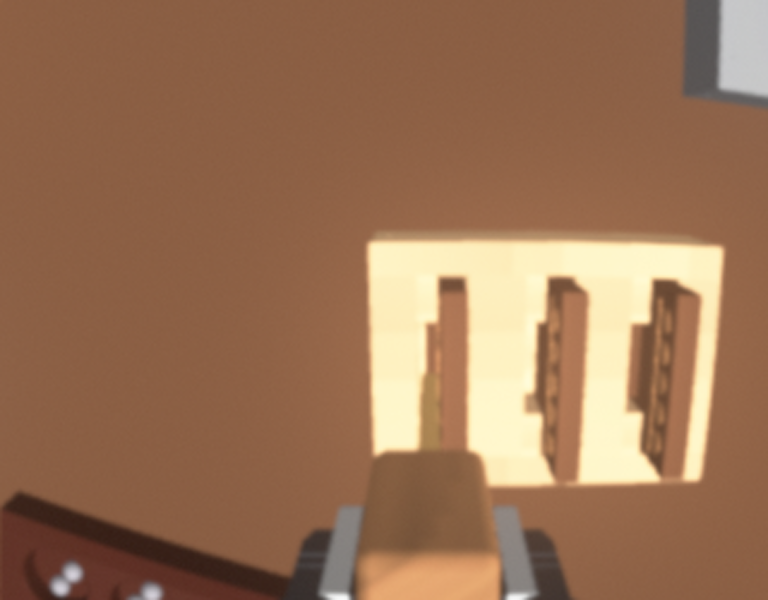

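The held gauge is over gap c: blade edge-on at columns 421–440, tip row 374, and the mouth of gap c at columns 427–438. The mouths of gaps b at (530,370) and a at (633,370) are visible. From here I'll work from numeric profiles.

Run:
```python
from h import *
import pickle
c=pickle.load(open("w5.pkl","rb"));g=c["img"].astype(int)
tcp=np.array([598.5,35.8,188.8]);w=-2.7848
tx=np.array([np.cos(w),np.sin(w),0]);ty=np.array([np.sin(w),-np.cos(w),0])
print("pred tip near end",proj(c,tcp+15*tx-[0,0,79],True),"obs",140+430.5/2.4,30+374/2.4)
# blade edges: print row R-B
for v in (192,200): print(v,[tuple(int(k) for k in g[v,u]) for u in range(310,328)])
# profiles along ty through tcp-projected, at z=44 & offsets along tx
gray=cv2.cvtColor(c["img"],cv2.COLOR_RGB2GRAY).astype(np.float32)
ys=np.arange(-30,118,.5)
for x in(-35+15,10,15,17,25,30,40):
    uv=np.array([proj(c,[*(tcp+x*tx+y*ty)[:2],44],True) for y in ys],np.float32)
    p=cv2.remap(gray,uv[None,:,0],uv[None,:,1],cv2.INTER_LINEAR)[0]
    d=np.gradient(p)/.5
    pk=[(float(ys[i]),int(d[i])) for i in range(1,len(ys)-1) if abs(d[i])>8 and abs(d[i])>=abs(d[i-1]) and abs(d[i])>abs(d[i+1])]
    print(x,pk)
```

```text
pred tip near end (np.float64(317.76503755029637), np.float64(187.93980072612317)) obs 319.375 185.83333333333334
192 [(254, 246, 203), (254, 246, 203), (254, 245, 200), (254, 241, 191), (251, 228, 171), (235, 197, 139), (200, 157, 104), (177, 136, 87), (173, 133, 82), (175, 133, 84), (178, 136, 86), (189, 141, 91), (195, 143, 93), (181, 129, 87), (173, 119, 84), (176, 119, 85), (178, 121, 87), (176, 120, 85)]
200 [(254, 246, 202), (254, 246, 202), (254, 244, 199), (253, 236, 184), (241, 210, 152), (206, 163, 112), (177, 138, 88), (173, 134, 84), (174, 135, 85), (173, 134, 83), (174, 135, 84), (176, 135, 85), (174, 131, 84), (164, 118, 79), (166, 114, 81), (174, 117, 85), (177, 119, 85), (175, 120, 86)]
-20 [(-22.5, 48), (-3.0, -45), (4.5, -10), (16.0, 47), (46.0, -51), (51.0, -8), (62.5, 41), (88.5, -59), (91.5, 8), (95.5, 8), (98.0, -11), (100.0, 12), (109.5, 41)]
10 [(-22.5, 47), (-0.5, -50), (15.5, 44), (43.0, -63), (47.5, 22), (49.5, -13), (52.5, 11), (62.0, 38), (81.0, -40), (85.0, -11), (91.0, 16), (93.5, -8), (97.0, -9), (99.5, 14), (109.5, 37)]
15 [(-22.5, 44), (-0.5, -50), (2.5, 8), (4.5, -8), (15.5, 41), (42.5, -62), (47.0, 20), (49.5, -11), (52.5, 9), (62.5, 37), (80.5, -46), (85.0, -13), (90.5, 21), (93.0, -17), (99.5, 13), (109.5, 40)]
17 [(-22.5, 45), (-0.5, -41), (4.5, -12), (15.5, 41), (42.5, -58), (47.0, 20), (51.0, -11), (53.0, 9), (62.5, 37), (80.5, -42), (84.5, -11), (90.5, 20), (92.5, -11), (95.0, 9), (97.5, -12), (99.5, 12), (109.0, 39)]
25 [(-22.5, 47), (4.5, -44), (15.5, 43), (46.0, -50), (49.0, -9), (52.0, 14), (62.5, 39), (88.0, -55), (91.0, 16), (93.0, -16), (99.0, 16), (109.5, 43)]
30 [(-22.5, 51), (4.0, -54), (15.0, 47), (46.0, -61), (52.5, 13), (62.0, 41), (88.5, -57), (99.0, 11), (109.0, 38)]
40 [(-22.5, 50)]
```

Run:
```python
from h import *
import pickle
c=pickle.load(open("w5.pkl","rb"))
tcp=np.array([598.5,35.8,188.8]);w=-2.7848
tx=np.array([np.cos(w),np.sin(w),0]);ty=np.array([np.sin(w),-np.cos(w),0])
q=lambda n,x,y,z:(lambda d:print(n,round(d@tx,1),round(d@ty,1)))(onz(c,140+x/2.4,30+y/2.4,z,True)-tcp)
q("blade near end",430.5,374,109.8)
q("c top",432,323,44)
q("b top",545,323,44);q("b bot",530,412,44);q("a top",640,323,44);q("a bot",633,412,44)
q("b edge",525,403,44);q("a edge",627,403,44)
q("stand far edge",520,243,44);q("stand near edge",520,484,44)
```

```text
blade near end 16.6 1.2
c top 17.8 2.1
b top 18.0 46.0
b bot -18.6 41.5
a top 18.5 84.5
a bot -18.8 84.5
b edge -14.8 39.3
a edge -14.9 81.6
stand far edge 49.0 35.4
stand near edge -50.3 38.8
```

step_arm --motion '[{"claw": 15, "delta_pos": [-1.5, -0.5, 0], "turn": -0.004}, {"claw": 15, "delta_pos": [0, 0, 15], "turn": 0}, {"claw": 15, "delta_pos": [0, 0, 15], "turn": 0}, {"claw": 15, "delta_pos": [0, 0, 15], "turn": 0}, {"claw": 15, "delta_pos": [0, 0, 12], "turn": 0}, {"claw": 15, "delta_pos": [0, 0, 3], "turn": 0}, {"claw": 15, "delta_pos": [0, 0, 0], "turn": 0}, {"claw": 15, "delta_pos": [0, 0, 0], "turn": 0}]'

```text
clock: 7.07
eef_pos: [601.0, 35.9, 130.0]
tcp_rot: [-3.141, 0.0, -2.778]
contact_force: [-0.5, -1.3, -0.4]
opening: 0.276
grasp_force: 34.8
```

Run:
```python
from to import *
import pickle
for k in range(3):
    c=grab_frame("wrist");s=sense();print(s["eef_pos"].round(2),s["contact_force"].round(2),s["wrist_torque"].round(3))
pickle.dump(c,open("w6.pkl","wb"));save("w6.png",c["img"][60:260,210:470],3)
```

```text
[601.25  35.88 130.44] [ 0.49 -0.57 -1.19] [-0.006 -0.023  0.037]
[601.34  35.89 130.61] [ 0.24  0.62 -1.15] [-0.03  -0.009 -0.002]
[601.31  35.88 130.62] [-0.5   0.95 -0.75] [ 0.007 -0.033  0.004]
```

step_arm --motion '[{"claw": 15, "delta_pos": [0, 0, 3], "turn": 0}, {"claw": 15, "delta_pos": [0, 0, 3], "turn": 0}, {"claw": 15, "delta_pos": [0, 0, 3], "turn": 0}, {"claw": 15, "delta_pos": [0, 0, 0], "turn": 0}, {"claw": 15, "delta_pos": [0, 0, 0], "turn": 0}]'

```text
clock: 7.63
eef_pos: [600.4, 35.8, 120.4]
tcp_rot: [3.141, -0.001, -2.777]
contact_force: [-0.5, 0.5, -1.8]
opening: 0.276
grasp_force: 34.8
```

```bash
cat > rd.py <<'E'
from h import *
a=[]
for k in range(4):
    grab_frame("wrist");s=sense();a.append(np.r_[s["eef_pos"],s["contact_force"],s["wrist_torque"]*100])
print("clock",round(s["clock"],2),"eef|F|100*torque",np.mean(a,0).round(2),"yaw",s["tcp_rot"][2].round(4),"grip",s["grasp_force"].round(1))
E
python3 rd.py
```

```text
Traceback (most recent call last):
  File "rd.py", line 5, in <module>
    print("clock",round(s["clock"],2),"eef|F|100*torque",np.mean(a,0).round(2),"yaw",s["tcp_rot"][2].round(4),"grip",s["grasp_force"].round(1))
                                                                                                                     ^^^^^^^^^^^^^^^^^^^^^^
AttributeError: 'float' object has no attribute 'round'
```

step_arm --motion '[{"claw": 15, "delta_pos": [0, 0, 3], "turn": 0}, {"claw": 15, "delta_pos": [0, 0, 3], "turn": 0}, {"claw": 15, "delta_pos": [0, 0, 2], "turn": 0}, {"claw": 15, "delta_pos": [0, 0, 0], "turn": 0}, {"claw": 15, "delta_pos": [0, 0, 0], "turn": 0}]'

```text
clock: 8.25
eef_pos: [600.6, 35.8, 112.7]
tcp_rot: [3.142, -0.0, -2.777]
contact_force: [-0.0, -0.6, 1.3]
opening: 0.277
grasp_force: 35.0
```

```bash
sed -i 's/s\["grasp_force"\].round(1)/round(s["grasp_force"],1)/' rd.py; python3 rd.py
```

```text
clock 8.45 eef|F|100*torque [ 6.0057e+02  3.5850e+01  1.1269e+02 -7.2000e-01 -1.6000e-01 -7.6000e-01
 -9.2000e-01  6.9500e+00  2.9000e-01] yaw -2.7774 grip 34.9
```

step_arm --motion '[{"claw": 15, "delta_pos": [0, 0, 2], "turn": 0}, {"claw": 15, "delta_pos": [0, 0, 2], "turn": 0}, {"claw": 15, "delta_pos": [0, 0, 1], "turn": 0}, {"claw": 15, "delta_pos": [0, 0, 0], "turn": 0}]'

```text
clock: 8.78
eef_pos: [600.8, 35.8, 107.8]
tcp_rot: [-3.141, 0.0, -2.777]
contact_force: [-1.0, -1.3, 6.9]
opening: 0.274
grasp_force: 35.7
```

```bash
python3 rd.py
```

```text
clock 8.98 eef|F|100*torque [ 6.0079e+02  3.5770e+01  1.0798e+02 -1.9600e+00 -9.1000e-01  6.0000e+00
 -1.8940e+01  4.5550e+01  2.5000e-01] yaw -2.7774 grip 35.7
```

Gap c stops the blade about 12 mm down, at roughly 6–7 N, so it is jammed on a foot. Moving on to the middle gap.

step_arm --motion '[{"claw": 15, "delta_pos": [0, 0, -10], "turn": 0}, {"claw": 15, "delta_pos": [0, 0, -20], "turn": 0}, {"claw": 15, "delta_pos": [0, 0, -20], "turn": 0}, {"claw": 15, "delta_pos": [0, 0, -8], "turn": 0}, {"claw": 15, "delta_pos": [0, 0, 0], "turn": 0}, {"claw": 15, "delta_pos": [1, 21, 0], "turn": 0.003}, {"claw": 15, "delta_pos": [0, 21, 0], "turn": 0}, {"claw": 15, "delta_pos": [0, 0, 0], "turn": 0}]'

```text
clock: 9.65
eef_pos: [582.9, 77.0, 164.5]
tcp_rot: [3.14, -0.002, -2.78]
contact_force: [-0.8, 0.4, -0.7]
opening: 0.278
grasp_force: 34.8
```

```bash
python3 rd.py
python3 - <<'E'
from h import *
c=grab_frame("wrist");s=sense();tcp=s["eef_pos"];w=s["tcp_rot"][2]
tx=np.array([np.cos(w),np.sin(w),0]);ty=np.array([np.sin(w),-np.cos(w),0])
gray=cv2.cvtColor(c["img"],cv2.COLOR_RGB2GRAY).astype(np.float32)
save("w7.png",c["img"][60:260,200:460],3)
def prof(x,z,lo,hi):
    ys=np.arange(lo,hi,.25)
    uv=np.array([proj(c,[*(tcp+x*tx+y*ty)[:2],z],True) for y in ys],np.float32)
    p=cv2.GaussianBlur(cv2.remap(gray,uv[None,:,0],uv[None,:,1],cv2.INTER_LINEAR),(5,1),0)[0];d=np.gradient(p)/.25
    return [(float(ys[i]),int(d[i])) for i in range(1,len(ys)-1) if abs(d[i])>8 and abs(d[i])>=abs(d[i-1]) and abs(d[i])>abs(d[i+1])]
for x in(5,12,16,25,30):print(x,prof(x,44,-75,80))
print("blade",prof(15,tcp[2]-70,-8,8),prof(15,tcp[2]-77,-8,8))
E
```

```text
clock 9.85 eef|F|100*torque [ 5.8427e+02  7.5020e+01  1.6484e+02 -2.7000e-01 -6.3000e-01 -7.5000e-01
 -2.2100e+00  1.0600e+00 -6.0000e-01] yaw -2.7802 grip 34.8
5 [(-63.25, 53), (-44.0, -12), (-41.5, -30), (-29.25, 20), (-25.75, 37), (-1.75, -10), (2.5, 12), (5.25, -37), (17.5, 43), (39.75, -50), (45.25, -14), (48.75, 14), (53.25, -11), (55.0, 10), (64.75, 40), (76.75, -47)]
12 [(-63.5, 46), (-44.0, -13), (-41.25, -34), (-28.25, 21), (-25.75, 39), (5.25, -50), (17.25, 42), (39.75, -49), (45.5, -12), (48.75, 19), (51.0, -17), (54.5, 17), (64.5, 49), (77.25, -50)]
16 [(-63.25, 47), (-44.0, -10), (-41.25, -38), (-29.0, 10), (-25.75, 40), (5.25, -49), (17.25, 42), (39.5, -44), (45.5, -12), (48.5, 24), (51.0, -9), (52.5, -10), (54.5, 13), (64.25, 40), (76.75, -47)]
25 [(-63.25, 44), (-41.25, -44), (-28.75, 14), (-25.75, 39), (5.75, -47), (17.25, 44), (47.0, -58), (51.25, -13), (54.5, 16), (64.5, 45), (77.0, -48)]
30 [(-63.25, 48), (-40.5, -45), (-26.0, 47), (5.75, -54), (17.0, 46), (47.5, -60), (54.5, 13), (64.25, 43), (76.75, -46)]
blade [(-1.75, -48), (2.5, 32), (4.75, -40)] [(-1.5, -47), (2.75, 31), (5.0, -37)]
```

step_arm --motion '[{"claw": 15, "delta_pos": [0, 0.8, 0], "turn": 0}, {"claw": 15, "delta_pos": [0, 0, 15], "turn": 0}, {"claw": 15, "delta_pos": [0, 0, 15], "turn": 0}, {"claw": 15, "delta_pos": [0, 0, 5], "turn": 0}, {"claw": 15, "delta_pos": [0, 0, 3], "turn": 0}, {"claw": 15, "delta_pos": [0, 0, 3], "turn": 0}, {"claw": 15, "delta_pos": [0, 0, 3], "turn": 0}, {"claw": 15, "delta_pos": [0, 0, 0], "turn": 0}]'

```text
clock: 10.57
eef_pos: [584.6, 75.4, 121.6]
tcp_rot: [-3.142, 0.0, -2.781]
contact_force: [0.2, -0.4, -1.3]
opening: 0.277
grasp_force: 34.8
```

```bash
python3 rd.py
```

```text
clock 10.77 eef|F|100*torque [ 5.8478e+02  7.5540e+01  1.2206e+02 -2.3000e-01 -5.0000e-02 -1.2400e+00
  1.9000e-01  9.7000e-01  6.0000e-02] yaw -2.7804 grip 34.8
```

step_arm --motion '[{"claw": 15, "delta_pos": [0, 0, 3], "turn": 0}, {"claw": 15, "delta_pos": [0, 0, 3], "turn": 0}, {"claw": 15, "delta_pos": [0, 0, 2], "turn": 0}, {"claw": 15, "delta_pos": [0, 0, 0], "turn": 0}, {"claw": 15, "delta_pos": [0, 0, 0], "turn": 0}]'

```text
clock: 11.18
eef_pos: [584.4, 75.5, 113.4]
tcp_rot: [3.141, -0.0, -2.78]
contact_force: [-0.1, 0.2, -0.7]
opening: 0.28
grasp_force: 34.8
```

```bash
python3 rd.py
```

```text
clock 11.38 eef|F|100*torque [ 5.8457e+02  7.5520e+01  1.1369e+02 -2.8000e-01 -3.0000e-01 -1.3600e+00
 -3.2000e-01  8.0000e-02 -1.0300e+00] yaw -2.7804 grip 34.8
```

step_arm --motion '[{"claw": 15, "delta_pos": [0, 0, 2], "turn": 0}, {"claw": 15, "delta_pos": [0, 0, 2], "turn": 0}, {"claw": 15, "delta_pos": [0, 0, 1.5], "turn": 0}, {"claw": 15, "delta_pos": [0, 0, 0], "turn": 0}]'

```text
clock: 11.72
eef_pos: [584.2, 75.5, 107.7]
tcp_rot: [3.141, -0.001, -2.78]
contact_force: [0.2, 0.3, -1.1]
opening: 0.272
grasp_force: 34.8
```

```bash
python3 rd.py
```

```text
clock 11.92 eef|F|100*torque [ 5.8446e+02  7.5510e+01  1.0806e+02  2.0000e-01 -4.5000e-01 -8.5000e-01
 -1.4600e+00  8.0000e-01 -9.9000e-01] yaw -2.7804 grip 34.8
```

Gap b is free at this depth, so I'll carry on toward the floor.

step_arm --motion '[{"claw": 15, "delta_pos": [0, 0, 3], "turn": 0}, {"claw": 15, "delta_pos": [0, 0, 3], "turn": 0}, {"claw": 15, "delta_pos": [0, 0, 3], "turn": 0}, {"claw": 15, "delta_pos": [0, 0, 2], "turn": 0}, {"claw": 15, "delta_pos": [0, 0, 0], "turn": 0}]'

```text
clock: 12.33
eef_pos: [584.1, 75.4, 96.5]
tcp_rot: [3.141, -0.001, -2.78]
contact_force: [-0.7, 0.4, -1.9]
opening: 0.274
grasp_force: 34.8
```

```bash
python3 rd.py
```

```text
clock 12.53 eef|F|100*torque [ 5.8447e+02  7.5510e+01  9.7040e+01  0.0000e+00  4.2000e-01 -1.5000e+00
  7.8000e-01  2.0000e+00  5.3000e-01] yaw -2.7804 grip 34.8
```

step_arm --motion '[{"claw": 15, "delta_pos": [0, 0, 2], "turn": 0}, {"claw": 15, "delta_pos": [0, 0, 2], "turn": 0}, {"claw": 15, "delta_pos": [0, 0, 2], "turn": 0}, {"claw": 15, "delta_pos": [0, 0, 0], "turn": 0}]'

```text
clock: 12.87
eef_pos: [584.9, 75.6, 91.3]
tcp_rot: [-3.141, 0.001, -2.78]
contact_force: [-0.6, -0.4, 3.7]
opening: 0.277
grasp_force: 35.6
```

```bash
python3 rd.py
```

```text
clock 13.07 eef|F|100*torque [ 5.8489e+02  7.5580e+01  9.1510e+01 -0.0000e+00  2.9000e-01  4.1900e+00
  3.8500e+00  4.5400e+00 -3.1000e+00] yaw -2.7804 grip 35.6
```

The blade reached the floor in gap b, pressed home at about 5 N with TCP z at 91.5. Now the left-hand gap.

step_arm --motion '[{"claw": 15, "delta_pos": [0, 0, -10], "turn": 0}, {"claw": 15, "delta_pos": [0, 0, -25], "turn": 0}, {"claw": 15, "delta_pos": [0, 0, -25], "turn": 0}, {"claw": 15, "delta_pos": [0, 0, -13], "turn": 0}, {"claw": 15, "delta_pos": [0, 0, 0], "turn": 0}, {"claw": 15, "delta_pos": [0, 21, 0], "turn": 0}, {"claw": 15, "delta_pos": [0, 21, 0], "turn": 0}, {"claw": 15, "delta_pos": [0, 0, 0], "turn": 0}]'

```text
clock: 13.73
eef_pos: [567.7, 116.9, 163.2]
tcp_rot: [3.14, -0.002, -2.78]
contact_force: [0.3, -0.6, -1.7]
opening: 0.282
grasp_force: 34.8
```

```bash
python3 rd.py
python3 - <<'E'
from h import *
c=grab_frame("wrist");s=sense();tcp=s["eef_pos"];w=s["tcp_rot"][2]
tx=np.array([np.cos(w),np.sin(w),0]);ty=np.array([np.sin(w),-np.cos(w),0])
gray=cv2.cvtColor(c["img"],cv2.COLOR_RGB2GRAY).astype(np.float32)
def prof(x,z,lo,hi):
    ys=np.arange(lo,hi,.25)
    uv=np.array([proj(c,[*(tcp+x*tx+y*ty)[:2],z],True) for y in ys],np.float32)
    p=cv2.GaussianBlur(cv2.remap(gray,uv[None,:,0],uv[None,:,1],cv2.INTER_LINEAR),(5,1),0)[0];d=np.gradient(p)/.25
    return [(float(ys[i]),int(d[i])) for i in range(1,len(ys)-1) if abs(d[i])>8 and abs(d[i])>=abs(d[i-1]) and abs(d[i])>abs(d[i+1])]
for x in(12,16,25,30):print(x,prof(x,44,-30,50))
print("blade",prof(15,tcp[2]-70,-8,8),prof(15,tcp[2]-77,-8,8))
E
```

```text
clock 13.93 eef|F|100*torque [ 5.6893e+02  1.1495e+02  1.6337e+02  6.0000e-02 -3.0000e-02 -9.6000e-01
 -4.0000e-02  1.3300e+00 -1.7700e+00] yaw -2.7801 grip 34.8
12 [(-29.0, 23), (-26.5, 36), (-0.25, -54), (16.25, 48), (34.0, -54)]
16 [(-29.25, 12), (-26.5, 34), (0.0, -58), (16.25, 44), (34.0, -50)]
25 [(-29.5, 18), (-26.75, 39), (5.0, -53), (16.25, 47), (33.75, -45)]
30 [(-27.0, 46), (5.0, -62), (16.0, 52), (33.75, -46)]
blade [(-1.5, -46)] [(-1.5, -47)]
```

step_arm --motion '[{"claw": 15, "delta_pos": [0, 0.2, 0], "turn": 0}, {"claw": 15, "delta_pos": [0, 0, 15], "turn": 0}, {"claw": 15, "delta_pos": [0, 0, 15], "turn": 0}, {"claw": 15, "delta_pos": [0, 0, 4], "turn": 0}, {"claw": 15, "delta_pos": [0, 0, 3], "turn": 0}, {"claw": 15, "delta_pos": [0, 0, 3], "turn": 0}, {"claw": 15, "delta_pos": [0, 0, 3], "turn": 0}, {"claw": 15, "delta_pos": [0, 0, 0], "turn": 0}]'

```text
clock: 14.65
eef_pos: [569.7, 114.9, 121.2]
tcp_rot: [-3.142, 0.0, -2.78]
contact_force: [0.2, 0.0, -1.5]
opening: 0.283
grasp_force: 34.8
```

```bash
python3 rd.py
```

```text
clock 14.85 eef|F|100*torque [ 5.6986e+02  1.1503e+02  1.2155e+02 -3.0000e-02  2.0000e-02 -1.1100e+00
 -2.1700e+00 -2.0900e+00  1.2000e-01] yaw -2.7803 grip 34.8
```

step_arm --motion '[{"claw": 15, "delta_pos": [0, 0, 3], "turn": 0}, {"claw": 15, "delta_pos": [0, 0, 3], "turn": 0}, {"claw": 15, "delta_pos": [0, 0, 2], "turn": 0}, {"claw": 15, "delta_pos": [0, 0, 0], "turn": 0}, {"claw": 15, "delta_pos": [0, 0, 0], "turn": 0}]'

```text
clock: 15.27
eef_pos: [569.5, 115.0, 113.0]
tcp_rot: [3.142, -0.0, -2.78]
contact_force: [0.1, 0.7, -1.3]
opening: 0.277
grasp_force: 34.8
```

```bash
python3 rd.py
```

```text
clock 15.47 eef|F|100*torque [ 5.6956e+02  1.1498e+02  1.1315e+02 -3.0000e-02 -2.5000e-01 -1.1700e+00
  2.0000e-02  2.5000e-01  1.8300e+00] yaw -2.7804 grip 34.8
```

step_arm --motion '[{"claw": 15, "delta_pos": [0, 0, 2], "turn": 0}, {"claw": 15, "delta_pos": [0, 0, 2], "turn": 0}, {"claw": 15, "delta_pos": [0, 0, 1], "turn": 0}, {"claw": 15, "delta_pos": [0, 0, 0], "turn": 0}]'

```text
clock: 15.8
eef_pos: [569.9, 115.0, 108.4]
tcp_rot: [-3.141, 0.001, -2.78]
contact_force: [-0.6, -1.3, 5.6]
opening: 0.277
grasp_force: 35.6
```

```bash
python3 rd.py
```

```text
clock 16.0 eef|F|100*torque [ 5.6991e+02  1.1502e+02  1.0854e+02 -7.8000e-01 -5.5000e-01  5.3200e+00
 -1.1540e+01  2.6410e+01  2.5000e-01] yaw -2.7804 grip 35.6
```

Gap a is jammed on a foot at about 12 mm (5–6 N). Returning to the middle gap.

step_arm --motion '[{"claw": 15, "delta_pos": [0, 0, -10], "turn": 0}, {"claw": 15, "delta_pos": [0, 0, -20], "turn": 0}, {"claw": 15, "delta_pos": [0, 0, -20], "turn": 0}, {"claw": 15, "delta_pos": [0, 0, -6], "turn": 0}, {"claw": 15, "delta_pos": [0, 0, 0], "turn": 0}, {"claw": 15, "delta_pos": [0, -21, 0], "turn": 0}, {"claw": 15, "delta_pos": [0, -21, 0], "turn": 0}, {"claw": 15, "delta_pos": [0, 0, 0], "turn": 0}]'

```text
clock: 16.67
eef_pos: [584.9, 73.3, 163.2]
tcp_rot: [-3.141, -0.001, -2.781]
contact_force: [-0.2, -0.6, -1.7]
opening: 0.279
grasp_force: 34.7
```

```bash
python3 rd.py; python3 -c "
from to import *
to(584.5,75.5)"
```

```text
clock 16.87 eef|F|100*torque [ 5.8391e+02  7.5330e+01  1.6315e+02  7.0000e-02  3.6000e-01 -1.2300e+00
  3.2000e-01 -1.4000e+00 -1.5100e+00] yaw -2.7806 grip 34.7
tcp [583.74  75.98 163.32] rot [ 3.1410e+00 -1.4000e-03 -2.7806e+00] t 16.87 F [ 0.78  1.14 -1.9 ]
dx -0.54 dy -0.72
```

step_arm --motion '[{"claw": 15, "delta_pos": [0, -0.2, 0], "turn": 0}, {"claw": 15, "delta_pos": [0, 0, 15], "turn": 0}, {"claw": 15, "delta_pos": [0, 0, 15], "turn": 0}, {"claw": 15, "delta_pos": [0, 0, 4], "turn": 0}, {"claw": 15, "delta_pos": [0, 0, 3], "turn": 0}, {"claw": 15, "delta_pos": [0, 0, 3], "turn": 0}, {"claw": 15, "delta_pos": [0, 0, 3], "turn": 0}, {"claw": 15, "delta_pos": [0, 0, 0], "turn": 0}]'

```text
clock: 17.53
eef_pos: [584.6, 75.6, 121.1]
tcp_rot: [-3.142, 0.0, -2.78]
contact_force: [-0.1, -0.6, -1.0]
opening: 0.276
grasp_force: 34.7
```

step_arm --motion '[{"claw": 15, "delta_pos": [0, 0, 3], "turn": 0}, {"claw": 15, "delta_pos": [0, 0, 3], "turn": 0}, {"claw": 15, "delta_pos": [0, 0, 2], "turn": 0}, {"claw": 15, "delta_pos": [0, 0, 0], "turn": 0}, {"claw": 15, "delta_pos": [0, 0, 0], "turn": 0}]'

```text
clock: 17.95
eef_pos: [584.4, 75.5, 113.1]
tcp_rot: [3.142, -0.0, -2.78]
contact_force: [0.9, 0.5, -1.2]
opening: 0.272
grasp_force: 34.7
```

```bash
python3 rd.py
```

```text
clock 18.15 eef|F|100*torque [ 5.8461e+02  7.5510e+01  1.1327e+02 -2.0000e-01  2.2000e-01 -1.3700e+00
 -9.5000e-01  3.7000e-01 -2.8700e+00] yaw -2.7804 grip 34.7
```

step_arm --motion '[{"claw": 15, "delta_pos": [0, 0, 3], "turn": 0}, {"claw": 15, "delta_pos": [0, 0, 3], "turn": 0}, {"claw": 15, "delta_pos": [0, 0, 3], "turn": 0}, {"claw": 15, "delta_pos": [0, 0, 3], "turn": 0}, {"claw": 15, "delta_pos": [0, 0, 3], "turn": 0}, {"claw": 15, "delta_pos": [0, 0, 3], "turn": 0}, {"claw": 15, "delta_pos": [0, 0, 1], "turn": 0}, {"claw": 15, "delta_pos": [0, 0, 0], "turn": 0}]'

```text
clock: 18.82
eef_pos: [584.5, 75.5, 94.1]
tcp_rot: [3.142, -0.0, -2.78]
contact_force: [-1.2, 0.4, 2.1]
opening: 0.279
grasp_force: 35.2
```

```bash
python3 rd.py
```

```text
clock 19.02 eef|F|100*torque [584.52  75.53  94.35  -1.23   0.68   1.5   -1.91  25.04  -3.19] yaw -2.7804 grip 35.1
```

step_arm --motion '[{"claw": 22, "delta_pos": [0, 0, 0], "turn": 0}, {"claw": 26, "delta_pos": [0, 0, 0], "turn": 0}, {"claw": 30, "delta_pos": [0, 0, 0], "turn": 0}, {"claw": 40, "delta_pos": [0, 0, 0], "turn": 0}, {"claw": 60, "delta_pos": [0, 0, 0], "turn": 0}, {"claw": 80, "delta_pos": [0, 0, 0], "turn": 0}, {"claw": 80, "delta_pos": [0, 0, 0], "turn": 0}, {"claw": 80, "delta_pos": [0, 0, 0], "turn": 0}]' --force 20

```text
clock: 19.68
eef_pos: [584.6, 75.5, 94.2]
tcp_rot: [-3.142, 0.0, -2.78]
contact_force: [-0.3, 0.7, -0.3]
opening: 0.935
grasp_force: 0.0
```

step_arm --motion '[{"claw": 80, "delta_pos": [0, 0, 0], "turn": 0}, {"claw": 80, "delta_pos": [0, 0, 0], "turn": 0}, {"claw": 80, "delta_pos": [0, 0, -5], "turn": 0}, {"claw": 80, "delta_pos": [0, 0, -15], "turn": 0}, {"claw": 80, "delta_pos": [0, 0, -30], "turn": 0}, {"claw": 80, "delta_pos": [0, 0, -40], "turn": 0}, {"claw": 80, "delta_pos": [-30, 0, -25], "turn": 0}, {"claw": 80, "delta_pos": [-20, 0, 0], "turn": 0}]'

```text
clock: 20.35
eef_pos: [635.4, 93.9, 216.6]
tcp_rot: [-3.139, 0.01, -2.781]
contact_force: [0.4, 0.5, 1.0]
opening: 0.94
grasp_force: 0.0
```

```bash
python3 rd.py
python3 - <<'E'
from h import *
c=grab_frame("wrist");s=grab_frame("side")
u,v=map(int,proj(c,[584,76,90],True));a=c["img"][max(0,v-80):max(0,v-80)+160,max(0,u-80):max(0,u-80)+160]
b=s["img"][150:230,300:380]
print([np.round(proj(s,[584,76,z])) for z in(14,80,128)],u,v,max(0,u-80),max(0,v-80))
save("fin.png",np.hstack([cv2.resize(k,(400,400),interpolation=cv2.INTER_CUBIC) for k in(a,b)]))
E
```

```text
clock 20.55 eef|F|100*torque [ 6.3385e+02  9.4000e+01  2.1113e+02  1.3000e-01  3.0000e-02 -5.8000e-01
  8.1000e-01 -3.9200e+00 -3.0000e-02] yaw -2.7801 grip 0.0
[array([343., 196.]), array([344., 181.]), array([344., 169.])] 318 133 238 53
```

View pics/fin.png

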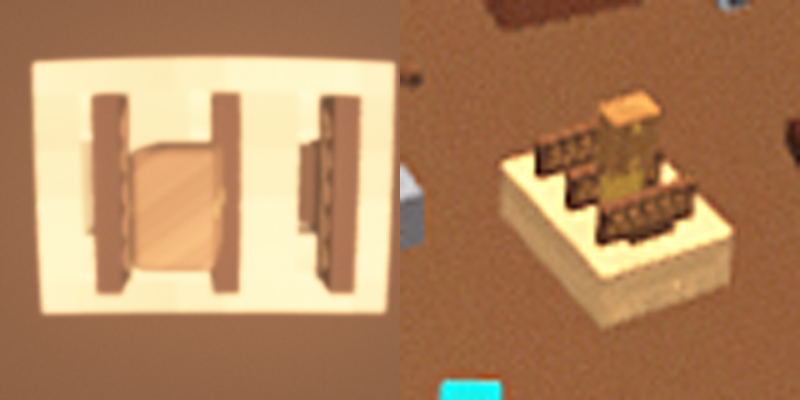

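The final picture shows the gauge standing upright in the middle gap (left crop, handle at (178,205); right crop, handle top at (630,108)). It is low between the plaques, and the gripper is clear. Handing in.

```bash
python3 -c "
from rig import *
print(sign_off())"
```

```text
the job is handed in; nothing more can be done
None
```

The job is handed in: I tested all three gaps from right to left; the blade jammed about 12 mm down in the right-hand and left-hand gaps and reached the floor of the middle one. The gauge was left upright and released there, with readings at the stops of about 4–7 N; sign-off returned no verdict.

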